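Prop the drying case's door on the third hole of its stay bar

TASK

The washed glassware in the drying case needs air: open the case's door and prop it ajar with its stay bar, by dropping the bar's third hole, counted from its pivot on the door, over the brass peg on the lid, so that the bar lies flat with the peg through that hole. The peg may be clamped anywhere along its slot, so feel for it with the bar resting lightly on it; never force the bar down on the peg or sideways against it, and do not disturb the bottles standing around the case.

Things in the scene. Friction and masses are not known exactly. Their poses are not given: they have to be found in the camera images.
- case: drying case, fixed: white lid and floor, aluminium posts, clear panes, 220 (x) by 320 (y) by 170 mm high, glassware inside. Origin: centre of its underside on the worktop; x points from its front (x = -110 mm, towards the robot) to its back, z up. Lid top at z = 170 mm. The door's upright hinge line is at x = -120, y = +150 mm. A rubber strip 5.5 mm high across the lid supports the lying bar
- keeper: steel slotted plate, 72 (x) by 26 (y) by 4 mm, fixed on the lid at case x = -70, y = +20 mm. Origin: centre of its underside, on the lid; axes as the case's. The brass peg (7 mm thick, flat top at z = 17.5 mm with a 0.8 mm chamfer, washer to z = 5 mm) stands in its slot at y = 0, clamped fast at some x from -10 to +10 mm that is not measured
- door (a joint): angle of the framed clear door (300 mm wide, 14 mm thick, top at 163 mm) about its hinge line; 0 shut, grows to 1.2 as its free edge comes towards the robot (clockwise from above). Stiff hinge: it stays where it is left; moving it takes about 3 N at the bar. With hole 3 on the peg it reads about 0.46 to 0.65
- stay_swivel (a joint): swing of the bar about its upright pivot on the door, anticlockwise from above; 0 when it stands square to the door, pointing from the door over the lid. Range -1.5 to 1.5, turns easily
- stay: steel stay bar, 22 x 6 x 242 mm, with 4 holes of 9.5 mm on its middle line 56, 88, 120 and 152 mm from the pivot. Origin: on the pivot axis at the bar's underside; x along the bar to the knob, z up. In the pivot's fork it also tilts up (to 0.7 rad, about its y) and falls back by its weight (0.13 to 0.21 kg) until it lies level, underside 5.5 mm above the lid
- stay_pivot (a point): the bar's upright pivot axis at the bar's underside; on the door, 130 mm from the hinge line
- stay_hole3 (a point): centre of the bar's third hole at the bar's underside, 120 mm from the pivot
- stay_knob (a point): middle of the grip of the black cylindrical knob on the bar's end: diameter 26 mm, 30 mm tall (6 to 36 mm above the bar's underside); this point lies on the knob's axis, 196 mm from the pivot and 24 mm above the bar's underside
- wash_bottle: white wash bottle with blue cap, 65 x 96 x 204 mm, standing right of the case: leave alone. Origin: centre of its underside
- reagent_red: white reagent bottle with red cap, 37 mm across, 70 mm high, standing right of the case: leave alone. Origin: centre of its underside
- reagent_black: white reagent bottle with black cap, 37 mm across, 70 mm high, standing right of the case: leave alone. Origin: centre of its underside
- amber_bottle: amber bottle, 82 mm across, 154 mm high, standing left of the case: leave alone. Origin: centre of its underside

How it is judged:
At the end, for the whole second after the job is handed in: the peg is through the bar's third hole and the bar lies flat: hole 3's centre at the underside within 12.5 mm (x) and 4 mm (y) of the keeper's middle and less than 8.5 mm above the lid (5.5 lying flat, 17.5 on top of the peg), the bar at rest (under 10 mm/s) (x of stay_hole3 in the frame of keeper between -0.0125 and 0.0125 m and y of stay_hole3 in the frame of keeper between -0.004 and 0.004 m and z of stay_hole3 in the frame of keeper below 0.0085 m and linear speed of stay below 0.01 m/s); the robot touches nothing.
It fails at once if the bar is pressed on or against the peg with more than 20 N (contact force between stay and keeper above 20 N).
It fails at once if one of the bottles standing around is moved by more than 20 mm (distance of any of wash_bottle, reagent_red, reagent_black, amber_bottle from where it was at the start of the episode above 0.02 m).
It also fails if it takes over 64 s, if anything falls off the work surface, if the arm or the gripper's body presses on something with over 40 N, if the wrist force passes 120 N, or if a joint passes its speed limit or range.

ROBOT

A 7-joint arm with a two-finger parallel gripper is mounted at the origin on a cart in front of the work surface, level with it; the furniture and walls round the work are solid. World frame = base frame: x ahead of the robot, y to its left, z up, the work surface at z = 0. Lengths are in m, angles in rad, forces in N, time in s.
With the tool pointing down it reaches from about 0.425 to 0.875 m from the base axis. Payload 4.7 kg.
Tool frame: the origin (TCP) lies midway between the tips of the shut fingers; the grasp point (between the pads) lies 19 mm behind it; z points along the fingers, y is the line along which they close (so a half turn about z gives the same grasp; the last joint's range is limited). The gripper opens to 87 mm and grips with 3 to 60 N. Pads are 19 mm wide; open, the fingers measure 117 mm over their backs; the gripper's body (75 mm by 190 mm) begins 51 mm behind the grasp point.
Start: joints at [-1.152, 0.321, -0.07, 1.45, 0.023, 1.371, -0.057], TCP at [0.256, 0.597, 0.223] pointing down, gripper open.
Joint ranges: [-2.86, 2.86], [-0.3, 2.09], [-1.38, 1.24], [0.06, 2.45], [-1.56, 4.7], [0.09, 2.05], [-2.69, 2.69]. Speed limits (rad/s): [2.57, 2.57, 3.14, 3.14, 3.14, 3.14, 3.14].

INTERFACE

Orientations are given as a rotation vector (axis times angle).
In Python, from bench import ctrl gives the robot as it stands. The module is installed in compiled form; this text tells all that it offers.
- The arm moves only by the shell command python3 -m handwheel 'ROWS' [FORCE]. ROWS is JSON, a list of rows, each a list of 7 numbers: the finger opening in m, from 0 to 0.087, then the shift along the tool's x, y, z in m, then the turn, a rotation vector about the tool's x, y, z in degrees. A call has 1 to 12 rows; each row shifts and turns the commanded pose from where the row before left it, along the tool's axes as they then stand; what a row does not reach is not made up. A row lasts 1/8 s, in which the tool goes at most 62.5 mm and 10.7 degrees, less where a joint would pass 70% of its speed; a pose out of reach is approached as far as the arm can. A call is refused whole if a number of a shift passes 0.0625 or a number of a turn 10.7, either way. A call with a gripper value outside its range is refused whole. The fingers move at their own pace and stop on an object; FORCE is the grip in N (left out, the last holds). Time passes only in rows, so rows that do not move let the fingers close. It gives the time, the measured TCP pose, the force, the opening and the grip force at its end, in the units of the state.
- ctrl.get_state(): the state, without advancing time (a new reading comes with each control period).
- ctrl.get_image(name): name is "scene" or "top" or "wrist"; returns (picture, depth): 420x560x3 uint8, blue, green, red; 420x560 float32, m along the optical axis (not along the pixel's ray), 0 where there is no reading.
- ctrl.camera_info(name): a dict with "intrinsics" (3x3 intrinsics, pixels), "D" ([k1, k2, p1, p2, k3] as OpenCV has them; the pictures are not rectified), "R" (3x3) and "t" (3): a world point X has camera coordinates R X + t. Camera axes: x right, y down, z forward; pixel columns grow to the right and rows downward; lengths in m; the calibration is good to about 2 mm. A picture is of the moment at which its call begins: read the wrist's pose just before it. camera_info takes no time and is no camera call; for the wrist camera it gives the pose at the moment of the call.
- ctrl.close_job(): hands the job in; it is judged then, once.
The state is a dict: "time": time; "joint_positions": joint angles; "qd": joint speeds; "joint_torque": joint torques, N m; "position": TCP position; "tool_rot": TCP orientation; "ft_force": force on the tool from outside, world axes, zero at the start; "torque": the same for the moment, N m; "grip_width": opening from 0.0 (shut) to 1.0 (fully open); "grip_force": force on a finger pad.
Only numpy, scipy, OpenCV 4.12 (cv2) and the standard library are available. Lean on these libraries where they do the work, as an engineer would, in place of code of your own. Each camera call takes 0.05 s, during which the arm holds its last target. There are 200 camera calls.

## Working session

There is one attempt and no reset: what is moved stays moved. The work goes in short steps, Python scripts to look and compute and a shell command to move; the robot and the scene stay as the last step left them, time stands still between calls to the robot, and variables do not carry over. Pictures are saved under pics/ and viewed, at most 10 in all, crops included, and the job is handed in when it is done.

```bash
mkdir -p pics
cat > h.py <<'E'
import numpy as np, cv2
from bench import ctrl
from scipy.spatial.transform import Rotation as Ro
def grab(n,name=None):
    ci=ctrl.camera_info(n); im,d=ctrl.get_image(n)
    if name: cv2.imwrite('pics/'+name,im); np.savez('pics/'+name[:-4],im=im,d=d,**{k:np.array(ci[k]) for k in('intrinsics','D','R','t')})
    return im,d,ci
def ray(ci,uv):
    p=cv2.undistortPoints(np.array(uv,float).reshape(-1,1,2),np.array(ci['intrinsics']),np.array(ci['D'])).reshape(-1,2)
    R=np.array(ci['R']);t=np.array(ci['t']).ravel()
    return -R.T@t, np.c_[p,np.ones(len(p))]@R   # origin, dirs with unit depth
def plane(ci,uv,z):
    o,d=ray(ci,uv); s=(z-o[2])/d[:,2]; return o+d*s[:,None]
def depthpt(ci,uv,dep):
    o,d=ray(ci,uv); return np.array([o+dd*dep[int(round(v)),int(round(u))] for dd,(u,v) in zip(d,uv)])
E
python3 - <<'E'
from h import *
s=ctrl.get_state();print({k:np.round(v,3) for k,v in s.items()}, Ro.from_rotvec(s['tool_rot']).as_matrix().round(3))
for n in('scene','top'):
    im,d,ci=grab(n,n+'0.png'); print(n,ray(ci,[[280,210]]))
E
```

```text
{'time': np.float64(0.0), 'joint_positions': array([-1.152,  0.322, -0.07 ,  1.452,  0.023,  1.371, -0.057]), 'qd': array([ 0.001,  0.   , -0.001,  0.002,  0.001,  0.002,  0.001]), 'joint_torque': array([ 0.0000e+00, -4.9129e+01, -4.0400e-01, -3.1252e+01, -6.4000e-02,
        4.4000e-02,  0.0000e+00]), 'position': array([0.256, 0.597, 0.221]), 'tool_rot': array([-6.320e-01, -3.077e+00,  3.000e-03]), 'ft_force': array([ 0.995, -0.277,  0.412]), 'torque': array([0.067, 0.04 , 0.027]), 'grip_force': np.float64(0.0), 'grip_width': np.float64(0.999)} [[-0.919  0.394 -0.001]
 [ 0.394  0.919 -0.002]
 [-0.    -0.002 -1.   ]]
scene (array([ 0.20962618, -0.52512706,  0.92030708]), array([[ 0.37029099,  0.53578851, -0.75914959]]))
top (array([0.2918411 , 0.01632141, 1.30259098]), array([[ 0.2186137 , -0.00395375, -0.97582365]]))
```

View pics/top0.png

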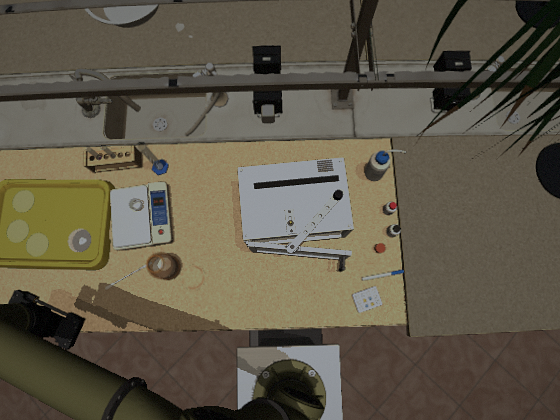

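View pics/scene0.png

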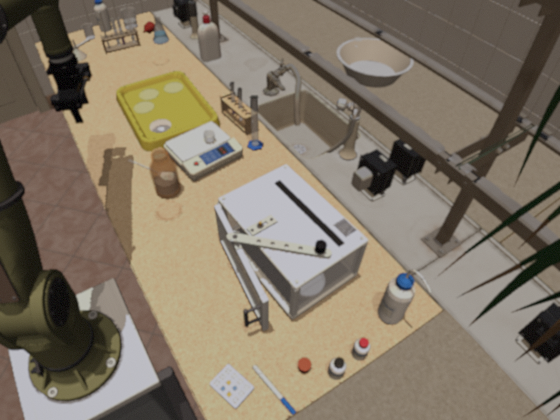

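Run:
```python
from h import *
a=cv2.imread('pics/top0.png')[145:285,225:410]
cv2.imwrite('pics/crop1.png',cv2.resize(a,None,fx=4.3,fy=4.3,interpolation=cv2.INTER_CUBIC)[:600,:800])
```

```text
(no output)
```

View pics/crop1.png

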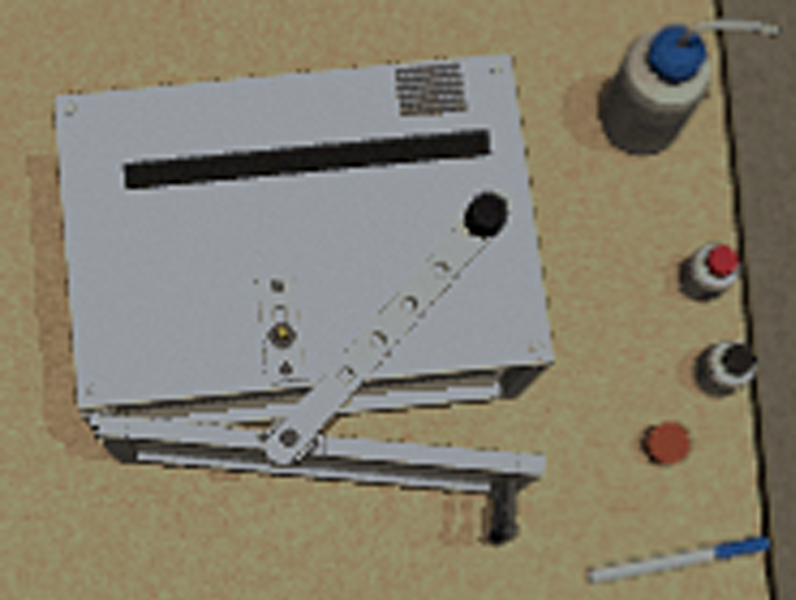

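The crop shows lid corners at crop px (57,97),(513,57),(552,360),(80,410); brass peg at (283,335), knob top (487,213), pivot (288,438). The door is already slightly open.

```bash
cat > m.py <<'E'
from h import *
ci=ctrl.camera_info('top'); d=np.load('pics/top0.npz')['d']; im=np.load('pics/top0.npz')['im']
f=lambda p:np.array(p,float)/4.3+[225,145]
uv=f([(57,97),(513,57),(552,360),(80,410)])
P=plane(ci,uv,.17)[:,:2]
M=np.array([[.11,.16],[.11,-.16],[-.11,-.16],[-.11,.16]])
U,S,Vt=np.linalg.svd((M-M.mean(0)).T@(P-P.mean(0))); R=(U@Vt).T; t=P.mean(0)-R@M.mean(0)
print('case',t,np.arctan2(R[1,0],R[0,0]),'resid mm',1e3*(P-(M@R.T+t)).round(4))
toc=lambda p:(p-t)@R
for n,p,z in(('peg',(283,335),.1875),('knob',(487,213),.2115),('pivot',(288,438),.1815),('doorcorner',(543,456),.163)):
    w=plane(ci,[f(p)],z)[0]; print(n,w.round(4),'case',toc(w[:2]).round(4))
W=lambda c:R@np.array(c)+t
H=W([-.12,.15]);print('hinge',H)
for x in(-10,0,10):
    pg=np.array([-.07+x/1e3,.02]); h=np.array([-.12,.15])
    # pivot at 130 of hinge (door dir at angle a: -y rotated clockwise -> toward -x), 120 from peg
    D=np.linalg.norm(pg-h); a=(D*D+.13**2-.12**2)/(2*D); hh=np.sqrt(.13**2-a*a); e=(pg-h)/D; n=np.array([e[1],-e[0]])
    for sg in(1,-1):
        pv=h+a*e+sg*hh*n; k=pv+(pg-pv)*196/120; b=pv-h
        print(x,'pivot',pv.round(4),'door(pivot dir)',np.arctan2(-b[0],-b[1]).round(3),'knob case',k.round(4),'world',W(k).round(4))
E
python3 m.py
python3 - <<'E'
from h import *
im,d,ci=grab('wrist','w0.png')
E
```

```text
case [ 0.58029896 -0.03289048] 0.06915206492019638 resid mm [[-1.3 -2.4]
 [-2.7  0.7]
 [ 3.4  3.4]
 [ 0.6 -1.7]]
peg [ 0.5035 -0.0177  0.1875] case [-0.0755  0.0205]
knob [ 0.5763 -0.1528  0.2115] case [-0.0123 -0.1194]
pivot [ 0.4364 -0.0189  0.1815] case [-0.1426  0.0239]
doorcorner [ 0.422  -0.1878  0.163 ] case [-0.1686 -0.1436]
hinge [0.45022122 0.10845938]
-10 pivot [-0.1973  0.0455] door(pivot dir) 0.636 knob case [-0.0057  0.0039] world [ 0.5743 -0.0294]
-10 pivot [0.0027 0.107 ] door(pivot dir) -1.233 knob case [-0.1324 -0.0351] world [ 0.4507 -0.077 ]
0 pivot [-0.1884  0.0395] door(pivot dir) 0.554 knob case [0.005  0.0077] world [ 0.5848 -0.0249]
0 pivot [0.0049 0.1138] door(pivot dir) -1.289 knob case [-0.1174 -0.0394] world [ 0.4659 -0.0803]
10 pivot [-0.1792  0.0342] door(pivot dir) 0.472 knob case [0.0155 0.011 ] world [ 0.595  -0.0209]
10 pivot [0.0065 0.1199] door(pivot dir) -1.337 knob case [-0.1021 -0.0433] world [ 0.4814 -0.0831]
```

```bash
python3 -m handwheel '[[0.087,0,0,-0.06,0,0,0],[0.087,-0.02,-0.02,-0.06,0,0,0],[0.087,-0.04,-0.038,-0.06,0,0,0],[0.087,-0.042,-0.04,0,0,0,0],[0.087,-0.042,-0.04,0,0,0,0],[0.087,-0.042,-0.04,0,0,0,0],[0.087,-0.042,-0.04,0,0,0,0],[0.087,-0.042,-0.04,0,0,0,0],[0.087,-0.042,-0.04,0,0,0,0],[0.087,-0.042,-0.04,0,0,0,0],[0.087,-0.042,-0.04,0,0,0,0],[0.087,-0.042,-0.04,0,0,0,0]]' 15
python3 -m handwheel '[[0.087,-0.042,-0.04,0,0,0,0],[0.087,-0.042,-0.04,0,0,0,0],[0.087,-0.042,-0.04,0,0,0,0],[0.087,-0.026,-0.024,0,0,0,0],[0.087,0,0,0,0,0,10.3],[0.087,0,0,0,0,0,10.3],[0.087,0,0,0,0,0,0]]'
python3 - <<'E'
from h import *
s=ctrl.get_state(); print(s['position'],Ro.from_rotvec(s['tool_rot']).as_matrix().round(3).tolist())
im,d,ci=grab('wrist','w1.png')
E
```

```text
time: 1.65
position: [0.4886, 0.0523, 0.385]
tool_rot: [0.631, 3.077, 0.001]
ft_force: [0.2, 0.9, 0.2]
grip_width: 1.001
grip_force: 0.0
time: 2.52
position: [0.5713, -0.1381, 0.3848]
tool_rot: [-1.169, -2.916, 0.0]
ft_force: [0.4, -0.5, 0.6]
grip_width: 1.001
grip_force: 0.0
[ 0.5712503  -0.13812152  0.38475511] [[-0.723, 0.691, -0.001], [0.691, 0.723, -0.0], [0.0, -0.0, -1.0]]
```

View pics/w1.png

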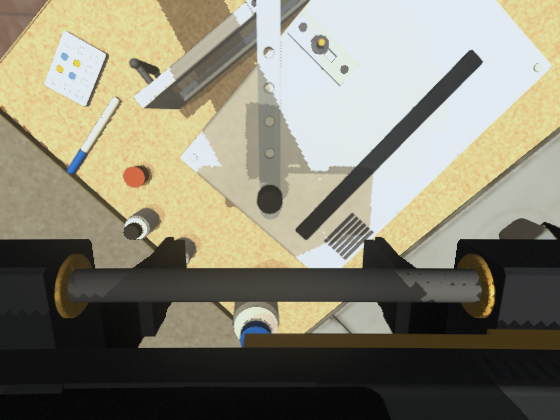

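Wrist view: knob top at (269,197), holes at (268,52)…(269,153), peg top (321,43), keeper screws (307,26),(345,70).

```bash
cat > m2.py <<'E'
from h import *
z=np.load('pics/w1.npz'); ci={k:z[k] for k in('intrinsics','D','R','t')}; d=z['d'];im=z['im']
g=cv2.cvtColor(im,cv2.COLOR_BGR2GRAY)
# peg: saturated yellow within keeper; knob: dark blob
hsv=cv2.cvtColor(im,cv2.COLOR_BGR2HSV)
m=((hsv[...,0]>15)&(hsv[...,0]<35)&(hsv[...,1]>120)).astype(np.uint8); r=np.zeros_like(m); r[28:58,306:340]=1
v,u=np.nonzero(m*r); print('peg px',u.mean(),v.mean(),len(u)); peg=(u.mean(),v.mean())
dk=(g<75).astype(np.uint8);r[:]=0;r[180:225,250:290]=1
v,u=np.nonzero(dk*r);print('knob px',u.min(),u.max(),v.min(),v.max())
pts=dict(peg=(peg,.1875),s1=((307,26),.174),s2=((345,70),.174),knob=((269,197),.2115),h1=((268,52),.1815),h2=((268.5,87),.1815),h3=((269,121),.1815),h4=((269,153),.1815))
for n,(p,h) in pts.items(): print(n,plane(ci,[p],h)[0].round(4),'depth z',depthpt(ci,[p],d)[0].round(4))
E
python3 m2.py
python3 - <<'E'
import cv2
a=cv2.imread('pics/w1.png')[0:225,170:400]
cv2.imwrite('pics/crop2.png',cv2.resize(a,None,fx=2.6,fy=2.6,interpolation=cv2.INTER_CUBIC))
E
```

```text
peg px 321.07894736842104 41.94736842105263 38
knob px 257 281 185 212
peg [ 0.5068 -0.0148  0.1875] depth z [ 0.5069 -0.0151  0.1889]
s1 [ 0.4865 -0.0125  0.174 ] depth z [ 0.4866 -0.0126  0.1749]
s2 [ 0.5415 -0.0117  0.174 ] depth z [ 0.5413 -0.0124  0.1774]
knob [ 0.5766 -0.1487  0.2115] depth z [ 0.5767 -0.1488  0.2108]
h1 [ 0.4781 -0.056   0.1815] depth z [ 0.4765 -0.0548  0.1682]
h2 [ 0.5012 -0.0776  0.1815] depth z [ 0.5006 -0.0772  0.1703]
h3 [ 0.5249 -0.0996  0.1815] depth z [ 0.5249 -0.0999  0.1717]
h4 [ 0.5479 -0.1217  0.1815] depth z [ 0.5487 -0.1227  0.17  ]
```

View pics/crop2.png

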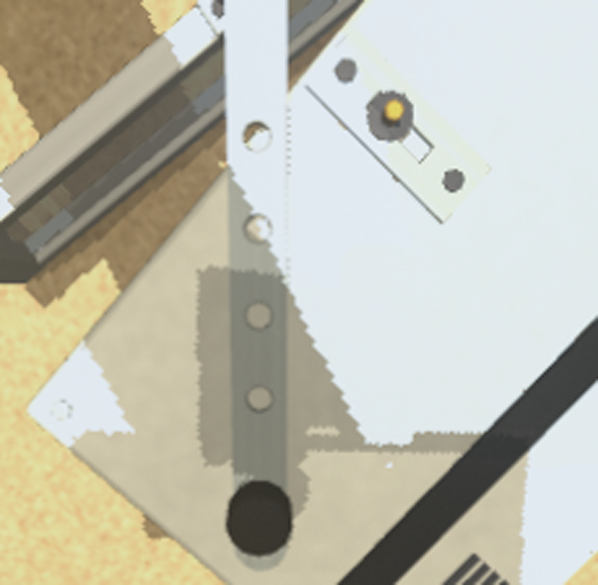

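Run:
```python
from h import *
z=np.load('pics/w1.npz'); ci={k:z[k] for k in('intrinsics','D','R','t')}; d=z['d']
print('cam',ray(ci,[(280,210)]))
uv=np.array([(u,v) for v in range(175,225) for u in range(245,295)]); P=depthpt(ci,uv,d)
k=P[:,2]>.205; print(k.sum(),P[k].min(0).round(4),P[k].max(0).round(4),uv[k].min(0),uv[k].max(0)); 
c,r=cv2.minEnclosingCircle(P[k][:,:2].astype(np.float32));print(c,r,P[k].mean(0))
print('knob px for depth-top mean',uv[k].mean(0))
s=ctrl.get_state(); print(s['position'])
```

```text
cam (array([ 0.52195292, -0.08976345,  0.54777165]), array([[ 0.20533744, -0.17250544, -0.96360596]]))
527 [ 0.522  -0.164   0.2052] [ 0.593  -0.0898  0.5478] [251 179] [293 223]
(0.5564467906951904, -0.1240517720580101) 0.04873654991388321 [ 0.57916572 -0.15013186  0.21537304]
knob px for depth-top mean [269.76850095 200.69449715]
[ 0.57122083 -0.13802314  0.38483306]
```

```bash
python3 -m handwheel '[[0.087,-0.0146,-0.004,0.05,0,0,0],[0.087,0,0,0.05,0,0,0],[0.087,0,0,0.05,0,0,0],[0.087,0,0,0.03,0,0,0],[0.087,0,0,0.015,0,0,0],[0.087,0,0,0,0,0,0]]'
python3 - <<'E'
from h import *
s=ctrl.get_state(); print(s['position'],s['ft_force'])
grab('wrist','w2.png')
E
```

```text
time: 3.32
position: [0.5789, -0.1509, 0.1898]
tool_rot: [-1.169, -2.915, 0.0]
ft_force: [0.2, 0.6, 0.5]
grip_width: 1.0
grip_force: 0.0
[ 0.57885261 -0.15086219  0.18976103] [0.16782641 0.5848414  0.49264735]
```

View pics/w2.png

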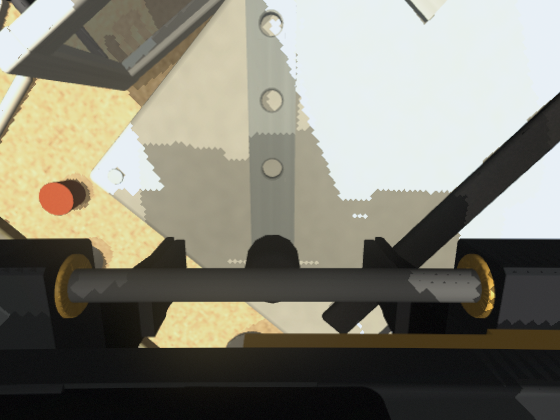

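The knob (272,250) sits midway between the fingers; bar runs straight up the image.

```bash
python3 -m handwheel '[[0.06,0,0,0.004,0,0,0],[0.03,0,0,0,0,0,0],[0.02,0,0,0,0,0,0],[0.02,0,0,0,0,0,0],[0.02,0,0,0,0,0,0],[0.02,0,0,0,0,0,0]]' 15
python3 - <<'E'
from h import *
s=ctrl.get_state(); R=Ro.from_rotvec(s['tool_rot']).as_matrix();print(s['position'],s['ft_force'],s['grip_width']*87, R[:2,:2].round(3))
E
```

```text
time: 4.12
position: [0.5791, -0.1511, 0.1861]
tool_rot: [1.172, 2.915, 0.0]
ft_force: [0.2, 0.6, 0.5]
grip_width: 0.4
grip_force: 0.0
[ 0.5790886  -0.15112104  0.18611345] [0.22877021 0.55901857 0.47620729] 34.79164290243245 [[-0.722  0.692]
 [ 0.692  0.722]]
```

```bash
python3 -m handwheel '[[0.02,0,0,0,0,0,0],[0.02,0,0,0,0,0,0],[0.02,0,0,0,0,0,0]]' 15
cat > plan.py <<'E'
from h import *
H=np.array([.455,.114]);P=np.array([.5068,-.0148]); piv0=np.array([.4374,-.0177])
u=(piv0-H); print('piv-hinge',np.linalg.norm(u))
H=piv0-u/np.linalg.norm(u)*.13
D=np.linalg.norm(P-H); a=(D*D+.13**2-.12**2)/2/D; hh=np.sqrt(.13**2-a*a); e=(P-H)/D
piv1=H+a*e+hh*np.array([e[1],-e[0]])
ang0=np.arctan2(-.684,.727); ang1=np.arctan2(*(P-piv1)[::-1])
def knob(piv,ang,th): 
    r=.196*np.cos(th)-.024*np.sin(th); return piv+r*np.array([np.cos(ang),np.sin(ang)]), .1755+.196*np.sin(th)+.024*np.cos(th)
if __name__=='__main__':
    print('H',H,'piv1',piv1,'ang deg',np.degrees([ang0,ang1]))
    s=ctrl.get_state(); R=Ro.from_rotvec(s['tool_rot']).as_matrix(); p0=s['position']; print(p0,s['grip_width']*87,s['grip_force'],s['ft_force'])
    k0,z0=knob(piv0,ang0,0); print('k0',k0)
    th=.16; door0=np.arctan2(*u[::-1]); v=piv1-H; door1=np.arctan2(*v[::-1]); print('door turn',door1-door0)
    seq=[(piv0,ang0,th)]
    for f in(1/3,2/3,1): b=door0+(door1-door0)*f; seq.append((H+.13*np.array([np.cos(b),np.sin(b)]),ang0,th))
    for f in(.25,.5,.75,1): seq.append((piv1,ang0+(ang1-ang0)*f,th))
    prev=np.r_[k0,z0]; pa=ang0
    for q in seq:
        k,z=knob(*q); k=np.r_[k,z]; x=np.array([-np.cos(pa),-np.sin(pa),0]); y=np.array([-np.sin(pa),np.cos(pa),0])
        dl=k-prev; print('knob',k.round(4),'tool dx %.4f dy %.4f dz %.4f turn z %.1f'%(dl@x,dl@y,-dl[2],-np.degrees(q[1]-pa))); prev=k; pa=q[1]
E
python3 plan.py
```

```text
time: 4.5
position: [0.5791, -0.1511, 0.1861]
tool_rot: [1.172, 2.915, 0.0]
ft_force: [-0.1, 0.1, -0.5]
grip_width: 0.29
grip_force: 15.0
piv-hinge 0.1328708019092231
H [0.45461974 0.11115449] piv1 [ 3.87680857e-01 -2.86910010e-04] ang deg [-43.25446049  -6.94649523]
[ 0.57908674 -0.1511449   0.18608563] 25.239383678260765 14.998974344518388 [-0.13838756  0.14668604 -0.50581499]
k0 [ 0.58015025 -0.15200698]
door turn -0.4080579088481189
knob [ 0.5755 -0.1477  0.2304] tool dx 0.0063 dy 0.0000 dz -0.0309 turn z -0.0
knob [ 0.5582 -0.1441  0.2304] tool dx 0.0150 dy -0.0093 dz -0.0000 turn z -0.0
knob [ 0.5416 -0.1383  0.2304] tool dx 0.0161 dy -0.0072 dz -0.0000 turn z -0.0
knob [ 0.5258 -0.1303  0.2304] tool dx 0.0170 dy -0.0049 dz -0.0000 turn z -0.0
knob [ 0.5446 -0.1068  0.2304] tool dx 0.0024 dy 0.0299 dz -0.0000 turn z -9.1
knob [ 0.5594 -0.0807  0.2304] tool dx 0.0024 dy 0.0299 dz -0.0000 turn z -9.1
knob [ 0.57   -0.0526  0.2304] tool dx 0.0024 dy 0.0299 dz -0.0000 turn z -9.1
knob [ 0.576  -0.0232  0.2304] tool dx 0.0024 dy 0.0299 dz -0.0000 turn z -9.1
```

```bash
python3 -m handwheel '[[0.02,0.002,0,-0.01,0,0,0],[0.02,0.002,0,-0.01,0,0,0],[0.02,0.002,0,-0.011,0,0,0],[0.02,0,0,0,0,0,0]]' 15
python3 -m handwheel '[[0.02,0.0075,-0.0046,0,0,0,0],[0.02,0.0075,-0.0046,0,0,0,0],[0.02,0,0,0,0,0,0]]' 20
```

```text
time: 5.0
position: [0.5749, -0.1463, 0.2181]
tool_rot: [1.17, 2.915, 0.002]
ft_force: [0.3, -0.7, -1.8]
grip_width: 0.292
grip_force: 15.0
time: 5.38
position: [0.557, -0.1433, 0.2172]
tool_rot: [1.172, 2.915, 0.001]
ft_force: [1.8, -2.0, -0.5]
grip_width: 0.285
grip_force: 20.0
```

```bash
python3 -m handwheel '[[0.02,0.008,-0.0036,0,0,0,0],[0.02,0.008,-0.0036,0,0,0,0],[0.02,0.0085,-0.0025,0,0,0,0],[0.02,0.0085,-0.0025,0,0,0,0],[0.02,0,0,0,0,0,0]]' 20
python3 -m handwheel '[[0.02,0.0012,0.015,0,0,0,-4.6],[0.02,0.0012,0.015,0,0,0,-4.6],[0.02,0.0012,0.015,0,0,0,-4.6],[0.02,0.0012,0.015,0,0,0,-4.6],[0.02,0,0,0,0,0,0]]' 20
python3 - <<'E'
from h import *
grab('top','top2.png'); grab('scene','sc2.png')
a=cv2.imread('pics/top2.png')[145:285,225:410]
cv2.imwrite('pics/crop3.png',cv2.resize(a,None,fx=4.3,fy=4.3,interpolation=cv2.INTER_CUBIC)[:600,:800])
E
```

```text
time: 6.0
position: [0.5239, -0.1278, 0.2166]
tool_rot: [-1.169, -2.913, -0.002]
ft_force: [-1.0, 0.0, -1.3]
grip_width: 0.287
grip_force: 20.0
time: 6.62
position: [0.5574, -0.0767, 0.2165]
tool_rot: [-0.687, -3.064, -0.0]
ft_force: [1.7, -1.1, -0.9]
grip_width: 0.289
grip_force: 20.0
```

View pics/crop3.png

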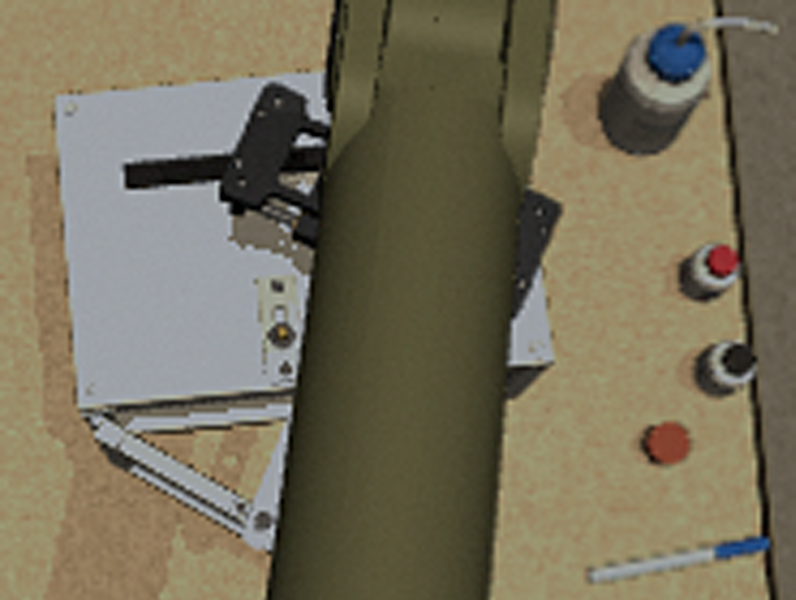

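Door is opened (pivot now at crop (263,521)); the peg is still clear to the left of the bar, near (283,335).

```bash
python3 -m handwheel '[[0.02,0.0012,0.015,0,0,0,-4.6],[0.02,0.0012,0.015,0,0,0,-4.6],[0.02,0,0,0,0,0,0]]' 20
python3 - <<'E'
from h import *
s=ctrl.get_state();print(s['position'],s['tool_rot'])
grab('wrist','w3.png')
E
```

```text
time: 7.1
position: [0.5669, -0.0494, 0.217]
tool_rot: [-0.443, -3.11, -0.001]
ft_force: [1.0, -0.7, -1.2]
grip_width: 0.29
grip_force: 20.0
[ 0.56689681 -0.04938208  0.21701002] [-4.42897496e-01 -3.11009317e+00 -6.30988998e-04]
```

View pics/w3.png

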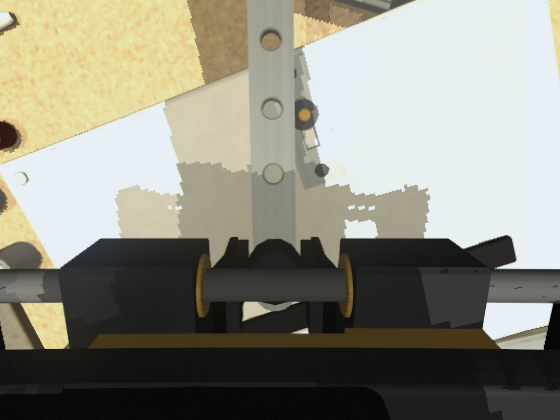

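Hole 2 at (270,40), hole 3 (272,108), hole 4 (273,173), peg top at (304,115), just left (+y) of the bar.

```bash
cat > m3.py <<'E'
from h import *; import sys
def meas(im,ci,hint,verbose=True):
    hsv=cv2.cvtColor(im,cv2.COLOR_BGR2HSV); m=((hsv[...,0]>12)&(hsv[...,0]<35)&(hsv[...,1]>110)).astype(np.uint8)
    u0,v0=hint; r=np.zeros_like(m); r[v0-14:v0+14,u0-14:u0+14]=1; v,u=np.nonzero(m*r)
    px=(u.mean(),v.mean()); w=plane(ci,[px],.1875)[0]; print('peg px',np.round(px,1),len(u),'world',w.round(4)); return w
if __name__=='__main__':
    z=np.load('pics/w3.npz'); ci={k:z[k] for k in('intrinsics','D','R','t')}; im=z['im']
    peg=meas(im,ci,(304,115))
    g=cv2.cvtColor(im,cv2.COLOR_BGR2GRAY)
    c=cv2.HoughCircles(g[:,240:310],cv2.HOUGH_GRADIENT,1,30,param1=100,param2=9,minRadius=8,maxRadius=14)
    print('circles',(c[0]+[240,0,0]).round(1).tolist())
    th=.16
    P=np.array([plane(ci,[uv],.1755+l*np.sin(th)+.006*np.cos(th))[0] for l,uv in((.088,(270.5,40)),(.12,(272,108)),(.152,(273,173)))])
    print(P.round(4),np.linalg.norm(np.diff(P,axis=0),axis=1))
    d=P[2]-P[0]; print('bar ang',np.degrees(np.arctan2(d[1],d[0])),'h3->peg',(peg-P[1])[:2])
E
python3 m3.py
```

```text
peg px [304.  114.4] 123 world [ 0.5068 -0.0149  0.1875]
circles [[271.5, 108.5, 11.6], [270.5, 39.5, 10.5], [272.5, 173.5, 8.4], [301.5, 107.5, 8.4]]
[[ 0.469  -0.0221  0.1954]
 [ 0.4992 -0.0301  0.2005]
 [ 0.5292 -0.0383  0.2056]] [0.03162333 0.03156643]
bar ang -15.05866025740993 h3->peg [0.00767442 0.01522632]
```

```bash
python3 -m handwheel '[[0.02,-0.0003,0.0134,0,0,0,-4.05],[0.02,-0.0003,0.0134,0,0,0,-4.05],[0.02,-0.0005,0,0.0037,0,0,0],[0.02,0,0,0,0,0,0]]' 20
python3 - <<'E'
from h import *
s=ctrl.get_state();print(s['position'],s['tool_rot'],s['ft_force'])
im,d,ci=grab('wrist','w4.png')
a=im[40:190,180:380]
cv2.imwrite('pics/crop4.png',cv2.resize(a,None,fx=4,fy=4,interpolation=cv2.INTER_CUBIC))
E
```

```text
time: 7.65
position: [0.5731, -0.0254, 0.2126]
tool_rot: [-0.227, -3.13, 0.0]
ft_force: [-2.5, 0.6, -1.4]
grip_width: 0.286
grip_force: 20.0
[ 0.57312735 -0.02535219  0.21262465] [-2.26918353e-01 -3.13042725e+00  2.69672616e-04] [-2.51983186  0.63037891 -1.37057487]
```

View pics/crop4.png

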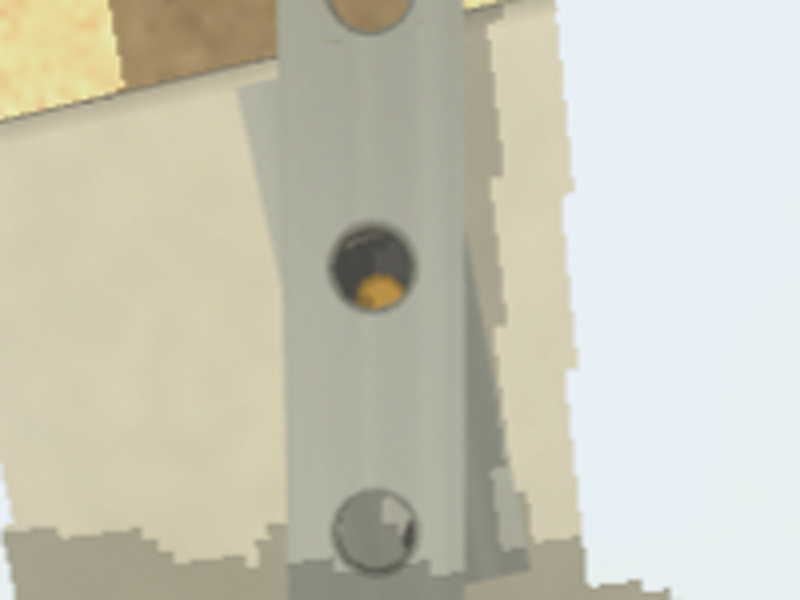

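Hole 3 is over the peg: hole centre ~(273,106.7), brass showing at its lower part (~(275,113)), i.e. the bar must go a little outward (towards the knob) and slightly to the right.

Run:
```python
from h import *
z=np.load('pics/w4.npz'); ci={k:z[k] for k in('intrinsics','D','R','t')}
s=ctrl.get_state(); R=Ro.from_rotvec(s['tool_rot']).as_matrix()
peg=np.array([.5068,-.0149,.1875])
px,_=cv2.projectPoints(peg,cv2.Rodrigues(ci['R'])[0],ci['t'],ci['intrinsics'],ci['D']); print('peg proj',px.ravel())
th=.136
h3,h4=[plane(ci,[uv],.1755+l*np.sin(th)+.006*np.cos(th))[0] for l,uv in((.12,(273,106.75)),(.152,(274,173)))]
b=(h4-h3)[:2]; print(np.linalg.norm(b),np.degrees(np.arctan2(b[1],b[0]))); b/=np.linalg.norm(b)
piv=h3[:2]-b*(.12*np.cos(th)-.006*np.sin(th)); print('h3',h3,'piv',piv,'dist piv-peg',np.linalg.norm(peg[:2]-piv))
e=peg[:2]-piv; n=np.array([-b[1],b[0]]); print('along',e@b-.12,'across',e@n, 'tool x,y', R[:2,0],R[:2,1])
# rays: yellow visible blob bottom edge
print('blob lower edge', plane(ci,[(275,116.5)],.1875),'blob centre x',plane(ci,[(275,112)],.1875))
```

```text
peg proj [274.63653765 114.86246731]
0.03161247781282342 -7.335672357893472
h3 [ 0.50287485 -0.01515269  0.19771433] piv [ 3.85762843e-01 -7.61803726e-05] dist piv-peg 0.12194153966746803
along 0.0019392221637491158 across 0.0007517942354871675 tool x,y [-0.98958598  0.14391358] [0.14391354 0.98959024]
blob lower edge [[ 0.50763314 -0.01483065  0.1875    ]] blob centre x [[ 0.50542178 -0.01451318  0.1875    ]]
```

```bash
python3 -m handwheel '[[0.02,-0.0018,0.0009,0,0,0,0],[0.02,-0.0018,0.0009,0,0,0,0],[0.02,0,0,0,0,0,0],[0.02,0,0,0,0,0,0]]' 20
cat > m4.py <<'E'
from h import *; import sys
s=ctrl.get_state(); R=Ro.from_rotvec(s['tool_rot']).as_matrix(); print('tcp',s['position'].round(4),'ft',s['ft_force'].round(1))
im,d,ci=grab('wrist',sys.argv[1])
rise=s['position'][2]-.1861; th=np.arcsin(rise/.196); print('th',th)
g=cv2.GaussianBlur(cv2.cvtColor(im,cv2.COLOR_BGR2GRAY),(3,3),0)
c=cv2.HoughCircles(g[:,240:310],cv2.HOUGH_GRADIENT,1,40,param1=100,param2=9,minRadius=8,maxRadius=13)[0]+[240,0,0]
c=c[np.argsort(c[:,1])]; print(c.round(1).tolist())
hsv=cv2.cvtColor(im,cv2.COLOR_BGR2HSV); m=((hsv[...,0]>12)&(hsv[...,0]<26)&(hsv[...,1]>130)).astype(np.uint8)
m[:95]=0;m[135:]=0;m[:,:255]=0;m[:,295:]=0; v,u=np.nonzero(m)
if len(u): print('yellow',len(u),'u',u.min(),u.max(),'v',v.min(),v.max(),'c',u.mean(),v.mean())
peg=np.array([.5068,-.0149,.1875])
print('peg proj',cv2.projectPoints(peg,cv2.Rodrigues(np.array(ci['R']))[0],np.array(ci['t']),np.array(ci['intrinsics']),np.array(ci['D']))[0].ravel())
a=c[np.argmin(abs(c[:,1]-110))]; b4=c[np.argmin(abs(c[:,1]-174))]
h3,h4=[plane(ci,[q[:2]],.1755+l*np.sin(th)+.006*np.cos(th))[0] for l,q in((.12,a),(.152,b4))]
b=(h4-h3)[:2]; print('spacing',np.linalg.norm(b),'ang',np.degrees(np.arctan2(b[1],b[0]))); b/=np.linalg.norm(b)
piv=h3[:2]-b*(.12*np.cos(th)-.006*np.sin(th)); e=peg[:2]-piv; n=np.array([-b[1],b[0]])
print('piv',piv,'need along %.4f across %.4f'%(e@b-.12,e@n))
E
python3 m4.py w5.png
```

```text
time: 8.2
position: [0.5783, -0.0235, 0.2134]
tool_rot: [-0.222, -3.134, 0.001]
ft_force: [-3.9, -0.8, -1.9]
grip_width: 0.29
grip_force: 20.0
tcp [ 0.5783 -0.0235  0.2134] ft [-3.9 -0.8 -1.9]
th 0.1397334320262992
[[267.5, 35.5, 10.2], [269.5, 106.5, 11.0], [271.5, 172.5, 11.3]]
yellow 121 u 265 276 v 99 111 c 270.3636363636364 105.29752066115702
peg proj [270.03103724 104.98567328]
spacing 0.031493365188610935 ang -6.312031318982337
piv [ 0.39037859 -0.0021912 ] need along -0.0029 across 0.0002
```

```bash
python3 -m handwheel '[[0.02,0.0015,-0.0003,0,0,0,0],[0.02,0.0015,-0.0003,0,0,0,0],[0.02,0,0,0,0,0,0],[0.02,0,0,0,0,0,0]]' 20
python3 m4.py w6.png
```

```text
time: 8.75
position: [0.5762, -0.0232, 0.214]
tool_rot: [0.222, 3.132, 0.0]
ft_force: [2.6, -1.3, -0.4]
grip_width: 0.292
grip_force: 20.0
tcp [ 0.5762 -0.0232  0.214 ] ft [ 2.6 -1.3 -0.4]
th 0.1428377045085646
[[267.5, 36.5, 10.2], [269.5, 106.5, 10.5], [271.5, 172.5, 10.2]]
yellow 116 u 265 276 v 104 115 c 270.41379310344826 109.25862068965517
peg proj [270.10312068 109.1673259 ]
spacing 0.031492740317755986 ang -6.313141217890533
piv [ 0.38838023 -0.00194351] need along -0.0009 across 0.0001
```

```bash
python3 -m handwheel '[[0.02,0.001,0,0,0,0,0],[0.02,0,0,0,0,0,0],[0.02,0,0,0,0,0,0]]' 20
python3 m4.py w7.png
```

```text
time: 9.18
position: [0.5743, -0.0229, 0.2134]
tool_rot: [0.222, 3.134, 0.0]
ft_force: [2.3, -0.7, -0.1]
grip_width: 0.289
grip_force: 20.0
tcp [ 0.5743 -0.0229  0.2134] ft [ 2.3 -0.7 -0.1]
th 0.13962461108763757
[[268.5, 36.5, 10.2], [270.5, 106.5, 10.6], [272.5, 173.5, 11.3]]
yellow 88 u 265 276 v 107 116 c 270.47727272727275 111.88636363636364
peg proj [270.01662428 112.99384452]
spacing 0.03199537705394572 ang -6.314528476018046
piv [ 0.38652537 -0.00114423] need along 0.0011 across -0.0004
```

```bash
python3 -m handwheel '[[0.02,-0.0013,-0.0003,0,0,0,0],[0.02,0,0,0,0,0,0],[0.02,0,0,0,0,0,0]]' 20
python3 m4.py w8.png
```

```text
time: 9.6
position: [0.5745, -0.0232, 0.2128]
tool_rot: [-0.221, -3.131, -0.0]
ft_force: [-2.0, 0.0, -1.0]
grip_width: 0.289
grip_force: 20.0
tcp [ 0.5745 -0.0232  0.2128] ft [-2.  0. -1.]
th 0.13654119687873323
[[269.5, 39.5, 9.1], [270.5, 106.5, 10.6], [272.5, 172.5, 11.3], [267.5, 297.5, 10.2]]
yellow 86 u 266 276 v 107 116 c 271.0 111.34883720930233
peg proj [270.6706861  112.65122686]
spacing 0.03150027261889061 ang -6.282121433273143
piv [ 0.38659993 -0.00156593] need along 0.0009 across -0.0001
```

```bash
python3 -m handwheel '[[0.02,-0.0009,0,0,0,0,0],[0.02,0,0,0,0,0,0],[0.02,0,0,0,0,0,0]]' 20
python3 m4.py w9.png
```

```text
time: 10.02
position: [0.5761, -0.0236, 0.2132]
tool_rot: [-0.221, -3.133, 0.0]
ft_force: [-3.8, -0.4, -1.3]
grip_width: 0.29
grip_force: 20.0
tcp [ 0.5761 -0.0236  0.2132] ft [-3.8 -0.4 -1.3]
th 0.13867760252208203
[[269.5, 40.5, 10.2], [270.5, 106.5, 10.3], [272.5, 172.5, 11.3]]
yellow 117 u 266 277 v 104 115 c 271.36752136752136 109.46153846153847
peg proj [271.02647927 109.40518607]
spacing 0.03149298129294078 ang -6.284497682796434
piv [ 0.38819642 -0.00196922] need along -0.0007 across 0.0001
```

```bash
python3 -m handwheel '[[0.02,-0.0003,0,0.002,0,0,0],[0.02,-0.0003,0,0.002,0,0,0],[0.02,-0.0003,0,0.002,0,0,0],[0.02,0,0,0,0,0,0],[0.02,0,0,0,0,0,0]]' 10
python3 m4.py w10.png
```

```text
time: 10.7
position: [0.5778, -0.0237, 0.2077]
tool_rot: [0.222, 3.133, 0.0]
ft_force: [-0.9, 0.0, -0.6]
grip_width: 0.292
grip_force: 10.0
tcp [ 0.5778 -0.0237  0.2077] ft [-0.9  0.  -0.6]
th 0.11031515530136432
[[269.5, 34.5, 12.4], [270.5, 104.5, 11.1], [272.5, 171.5, 11.3]]
yellow 129 u 265 276 v 100 112 c 270.6744186046512 105.79069767441861
peg proj [270.55495267 105.61958256]
spacing 0.031652318839227075 ang -6.330438367675678
piv [ 0.3885135  -0.00172714] need along -0.0010 across -0.0000
```

```bash
python3 -m handwheel '[[0.02,0.001,0,0,0,0,0],[0.02,0,0,0,0,0,0],[0.02,0,0,0,0,0,0]]' 20
python3 m4.py w11.png
```

```text
time: 11.12
position: [0.5774, -0.0238, 0.2081]
tool_rot: [0.222, 3.131, 0.0]
ft_force: [3.0, -0.3, 0.7]
grip_width: 0.291
grip_force: 20.0
tcp [ 0.5774 -0.0238  0.2081] ft [ 3.  -0.3  0.7]
th 0.11223883486431188
[[268.5, 35.5, 9.1], [270.5, 104.5, 10.3], [271.5, 171.5, 10.2], [268.5, 297.5, 9.6]]
yellow 129 u 265 277 v 101 113 c 271.05426356589146 106.5891472868217
peg proj [270.78257355 106.43347067]
spacing 0.031640874484822105 ang -7.222316218014844
piv [3.88360115e-01 4.78006666e-05] need along -0.0006 across 0.0001
```

```bash
python3 -m handwheel '[[0.02,0.0005,0,0,0,0,0],[0.02,0,0,0.001,0,0,0],[0.02,0,0,0.001,0,0,0],[0.02,0,0,0,0,0,0]]' 10
python3 m4.py w12.png
```

```text
time: 11.68
position: [0.5758, -0.0235, 0.2053]
tool_rot: [-0.222, -3.134, -0.0]
ft_force: [3.2, 0.1, 0.2]
grip_width: 0.29
grip_force: 10.0
tcp [ 0.5758 -0.0235  0.2053] ft [3.2 0.1 0.2]
th 0.0979499037227477
[[269.5, 32.5, 12.4], [270.5, 103.5, 10.0], [272.5, 171.5, 11.3], [282.5, 252.5, 12.4]]
yellow 108 u 265 277 v 104 114 c 270.99074074074076 108.87037037037037
peg proj [270.65830507 109.81002413]
spacing 0.0320136931314767 ang -6.360154210624484
piv [ 0.38586609 -0.00135546] need along 0.0017 across -0.0001
```

```bash
python3 -m handwheel '[[0.02,-0.001,0,-0.001,0,0,0],[0.02,-0.001,0,0,0,0,0],[0.02,0,0,0,0,0,0],[0.02,0,0,0,0,0,0]]' 15
python3 m4.py w13.png
```

```text
time: 12.22
position: [0.5768, -0.0236, 0.2058]
tool_rot: [-0.221, -3.131, -0.0]
ft_force: [-3.4, 0.6, -0.9]
grip_width: 0.29
grip_force: 15.0
tcp [ 0.5768 -0.0236  0.2058] ft [-3.4  0.6 -0.9]
th 0.10050076280811733
[[268.5, 35.5, 10.2], [270.5, 104.5, 10.3], [271.5, 171.5, 10.2]]
yellow 127 u 265 277 v 102 113 c 270.86614173228344 107.65354330708661
peg proj [270.65169527 107.75242122]
spacing 0.03159842516558156 ang -7.209061227980316
piv [3.87546571e-01 1.88895529e-04] need along 0.0002 across -0.0000
```

```bash
python3 -m handwheel '[[0.02,-0.0001,0,0.001,0,0,0],[0.02,-0.0002,0,0.001,0,0,0],[0.02,-0.0002,0,0.001,0,0,0],[0.02,0,0,0,0,0,0]]' 5
python3 m4.py w14.png
```

```text
time: 12.78
position: [0.5783, -0.0239, 0.2033]
tool_rot: [-0.222, -3.134, -0.0]
ft_force: [-2.7, 1.3, -1.4]
grip_width: 0.294
grip_force: 5.0
tcp [ 0.5783 -0.0239  0.2033] ft [-2.7  1.3 -1.4]
th 0.08797313533186814
[[268.5, 29.5, 11.3], [270.5, 103.5, 10.3], [272.5, 170.5, 11.3]]
yellow 139 u 265 277 v 98 111 c 270.9064748201439 104.50359712230215
peg proj [270.73120549 104.38975048]
spacing 0.03143065181594473 ang -6.337507639161418
piv [ 0.38819416 -0.00178781] need along -0.0007 across 0.0001
```

```bash
python3 -m handwheel '[[0.02,0,0,0.001,0,0,0],[0.02,0,0,0.001,0,0,0],[0.02,0,0,0.001,0,0,0],[0.02,0,0,0,0,0,0]]' 5
python3 m4.py w15.png
```

```text
time: 13.32
position: [0.5788, -0.024, 0.2006]
tool_rot: [0.222, 3.132, -0.0]
ft_force: [-1.3, 0.7, -0.8]
grip_width: 0.296
grip_force: 5.0
tcp [ 0.5788 -0.024   0.2006] ft [-1.3  0.7 -0.8]
th 0.07414770861020915
[[268.5, 27.5, 11.3], [270.5, 102.5, 11.4], [272.5, 170.5, 11.1], [262.5, 249.5, 9.0]]
yellow 143 u 265 277 v 97 109 c 270.86013986013984 103.07692307692308
peg proj [270.59444288 103.00336649]
spacing 0.03174274939435328 ang -6.371852539313998
piv [ 0.38814414 -0.00166345] need along -0.0006 across 0.0000
```

```bash
python3 -m handwheel '[[0.02,0,0,0.0015,0,0,0],[0.02,-0.0001,0,0.0015,0,0,0],[0.02,-0.0002,0,0.0015,0,0,0],[0.02,-0.0002,0,0.0015,0,0,0],[0.02,0,0,0,0,0,0]]' 5
python3 m4.py w16.png
```

```text
time: 14.0
position: [0.5794, -0.0241, 0.1946]
tool_rot: [0.222, 3.132, -0.0]
ft_force: [2.6, 0.0, -0.4]
grip_width: 0.296
grip_force: 5.0
tcp [ 0.5794 -0.0241  0.1946] ft [ 2.6  0.  -0.4]
th 0.04341190953151787
[[268.5, 27.5, 12.4], [270.5, 101.5, 10.9], [271.5, 169.5, 11.1], [282.5, 251.5, 12.4]]
yellow 152 u 265 277 v 95 108 c 270.92105263157896 101.5
peg proj [270.65230061 101.34979637]
spacing 0.03141083999012234 ang -7.268070130160428
piv [3.88169707e-01 1.50928712e-04] need along -0.0004 across 0.0001
```

```bash
python3 -m handwheel '[[0.02,-0.0002,0,0.0015,0,0,0],[0.02,-0.0002,0,0.0015,0,0,0],[0.02,-0.0002,0,0.0015,0,0,0],[0.02,-0.0002,0,0.0015,0,0,0],[0.02,-0.0001,0,0.001,0,0,0],[0.02,0,0,0,0,0,0]]' 5
python3 m4.py w17.png
```

```text
time: 14.8
position: [0.5796, -0.0241, 0.1873]
tool_rot: [-0.222, -3.134, -0.0]
ft_force: [3.0, -0.5, 0.0]
grip_width: 0.296
grip_force: 5.0
tcp [ 0.5796 -0.0241  0.1873] ft [ 3.  -0.5  0. ]
th 0.006167037464739512
[[309.5, 23.5, 12.4], [268.5, 23.5, 10.3], [270.5, 99.5, 11.8], [271.5, 169.5, 11.1]]
yellow 165 u 264 277 v 95 108 c 270.58787878787876 101.0909090909091
peg proj [270.37220241 100.46720498]
spacing 0.03196588488120364 ang -7.305437862492962
piv [0.38724795 0.0004432 ] need along 0.0005 across -0.0000
```

Open, back off upward, and look.

```bash
python3 -m handwheel '[[0.04,0,0,0,0,0,0],[0.06,0,0,0,0,0,0],[0.06,0,0,0,0,0,0],[0.06,0,0,0,0,0,0],[0.06,0,0,-0.02,0,0,0],[0.06,0,0,-0.04,0,0,0],[0.06,0,0,-0.04,0,0,0],[0.06,0,0,-0.04,0,0,0],[0.06,0,0,0,0,0,0]]'
python3 - <<'E'
from h import *
im,d,ci=grab('wrist','w18.png')
for l in(.188,):pass
def px(X): return cv2.projectPoints(np.array(X,float),cv2.Rodrigues(np.array(ci['R']))[0],np.array(ci['t']),np.array(ci['intrinsics']),np.array(ci['D']))[0].ravel()
u,v=px([.5068,-.0149,.1875]); print(u,v)
b=np.array([.992,-.125,0]); piv=np.array([.3875,.0003,.1815])
for l in(.075,.104,.136,.17):
    P=piv+b*l; q=px(P); print(l,depthpt(ci,[q],d).round(4))
a=im[max(0,int(v)-60):int(v)+140,150:400]; cv2.imwrite('pics/crop5.png',cv2.resize(a,None,fx=3,fy=3,interpolation=cv2.INTER_CUBIC))
E
```

```text
time: 15.98
position: [0.5812, -0.0245, 0.3311]
tool_rot: [0.222, 3.127, 0.002]
ft_force: [-0.1, -0.1, -0.2]
grip_width: 0.691
grip_force: 0.0
271.9192324526818 102.47706251554267
0.075 [[ 0.4618 -0.0091  0.1811]]
0.104 [[ 0.4907 -0.0127  0.1827]]
0.136 [[ 0.5224 -0.0167  0.183 ]]
0.17 [[ 0.5561 -0.0209  0.1821]]
```

View pics/crop5.png

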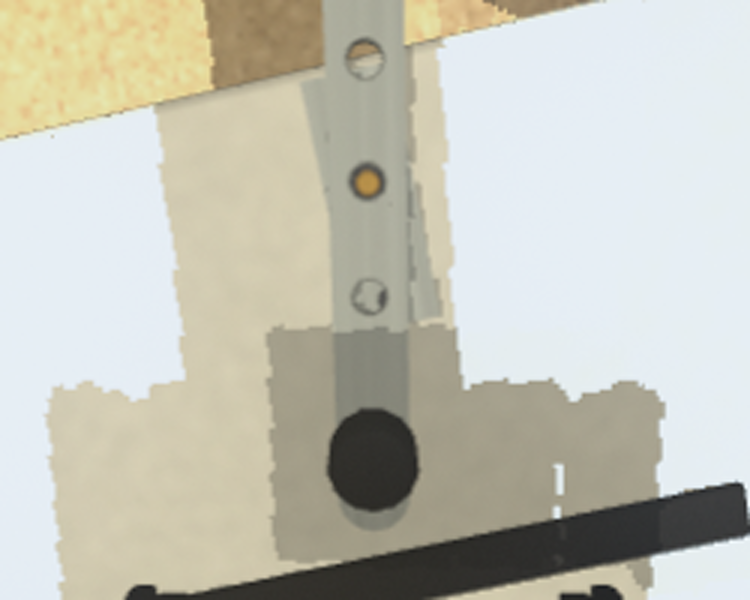

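The picture shows the peg at crop (368,182), centred in the third hole. Hole 4 is at (370,296) and the knob at (372,460). The bar's top reads level at about 0.182 m, so it lies flat.

```bash
python3 -c "
from bench import ctrl
print(ctrl.close_job())"
```

```text
the job is handed in; nothing more can be done
None
```

The case's door is propped ajar: the stay bar lies flat with the brass peg through its third hole, the gripper is clear, and the job was handed in at about 16 s (no verdict was returned).

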